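Close a vented medium bottle and take it out of the block heater

TASK

The medium bottle with the blue cap has been warming in the block heater with its cap backed off. While it still stands in the heater, screw the blue cap down fully tight; only then lift the bottle out and set it down, without dropping it, upright in the clear space in the middle of the white tray, between the amber bottle and the stack of dishes. Leave the other things where they are.

Things in the scene. Friction and masses are not known exactly. Their poses are not given: they have to be found in the camera images.
- bottle: Off-white square medium bottle, body 50 x 50 x 72 mm, blue-striped label, shoulder, 30 mm neck, blue cap; 114 mm tall in all, 0.1 to 0.25 kg. Origin: centre of its underside, z up, x and y square to its sides. It starts upright in a heater pocket, 38 mm above the bench and 47 mm deep in the block, with 1.75 mm play each side; the pocket keeps it from turning more than a few degrees.
- cap (a joint): The bottle's blue screw cap, rad: 0 is fully tight (firm stop), positive is unscrewed; tightens clockwise seen from above, sinking 5 mm a full turn. Starts 1.2 to 3.0 rad open; it cannot come off (stop at 3.3). Turns stiffly (0.06 N m) and stays where left. Turning on against the stop does no harm: the fingers slip. Once tight, the bottle can be lifted by it.
- cap_top (a point): Centre of the top of the blue cap. The cap is round and ribbed, 38 mm in diameter and 24 mm tall; from this point it reaches 24 mm down to the neck. Its top is 114 mm above the underside of the bottle when tight.
- heater: White block heater fixed to the bench, 200 mm deep, 236 mm wide; aluminium block top 85 mm above the bench, white rim 78 mm, low sloping grey panel on its -x side. Origin: on the bench midway between its two square pockets, which lie 52.5 mm either side along its y; pockets 53.5 mm wide, floors 38 mm above the bench.
- spare: The other medium bottle, of the same size, with a pink-striped label and a tight white cap, in the heater's other pocket, 105 mm away; its top is 152 mm above the bench. It stays there. Origin: centre of its underside.
- tray: White plastic tray fixed to the bench, 200 mm along its x, 300 mm along its y, walls 4 mm thick and 22 mm high, floor top 4 mm above the bench. Origin: centre of its underside. Its middle is clear for about 150 mm in y; the bottle belongs within about 40 mm of the middle in y and 55 mm in x.
- amber: Small amber bottle with a black cap, 46 mm in diameter and 75 mm tall, standing towards one end of the tray. Origin: centre of its underside.
- dishes: Stack of three clear 60 mm culture dishes, 45 mm tall, standing towards the other end of the tray. Origin: centre of its underside.
- marker: Blue and white marker pen, 132 mm long and 12 mm thick, lying on the bench at the right side. Origin: centre of its underside.
- spray: White spray bottle, 80 mm in diameter and 240 mm tall, at the left side of the bench. Origin: centre of its underside.
- tube_rack: Blue rack with capped tubes, 90 x 200 mm and 108 mm tall, beyond the heater and tray. Origin: centre of its underside.
- timer: Small grey timer, 55 x 75 x 20 mm, on the bench to the right of the heater and tray. Origin: centre of its underside.
There are look-alikes about, which are no part of the job. What is shaped like the bottle but green, turquoise or yellow is not meant.

How it is judged:
By the outcome, as a careful person would: the job done as asked, in the order asked, and still so for the second after the job is handed in, with the robot touching nothing.
It also fails if it takes over 56 s, if anything falls off the work surface, if the arm or the gripper's body presses on something with over 40 N, if the wrist force passes 120 N, or if a joint passes its speed limit or range.

ROBOT

A 6-joint arm with a two-finger parallel gripper is mounted at the origin on the work surface. World frame = base frame: x ahead of the robot, y to its left, z up, the work surface at z = 0. Lengths are in m, angles in degrees, forces in N, time in s.
With the tool pointing down it reaches from about 0.4 to 0.825 m from the base axis. Payload 7 kg.
Tool frame: the origin (TCP) lies at the very end of the fingers, on their centre line; the grasp point (between the pads) lies 19 mm behind it; y points along the fingers, x is the direction in which the jaws open and shut, and the axes are right-handed (so a half turn about y gives the same grasp; the last joint's range is limited). The gripper opens to 88 mm and grips with 3 to 60 N. Pads are 19 mm wide; open, the fingers measure 130 mm over their backs; the gripper's body (78 mm by 193 mm) begins 47 mm behind the grasp point.
Start: joints at [-54.654, 20.546, 0.682, 0, -70.136, -16.507], TCP at [0.218, -0.639, 0.227] pointing down, gripper open.
Joint ranges: [-176.03, 176.03], [-82.01, 121.73], [-58.28, 71.71], [-173.87, 95.51], [-174.79, -0.11], [-173.66, 173.66]. Speed limits (degrees/s): [136.94, 136.94, 172.46, 180, 180, 180].

INTERFACE

Orientations are given as [roll, pitch, yaw] about the fixed x, y, z axes, in that order (R = Rz(yaw) Ry(pitch) Rx(roll)).
In Python, from plant import ctrl gives the robot as it stands.
- The arm moves only by the shell command python3 -m crank 'ROWS'. ROWS is JSON, a list that holds one entry, the list of rows, each a list of 5 numbers: the closure, from -1 (fully open) to 1 (shut), then the shift along the tool's x, y, z in mm, then the turn about the tool's y in rad. In form: [[[claw, x, y, z, turn], ...]]. A call has 1 to 12 rows; each row is the pose to reach, as a shift and turn from the pose commanded when the call began, along the tool's axes at that moment; what a row does not reach only later rows make up. A row lasts 1/8 s, in which the tool goes at most 62.5 mm and 10.7 degrees, less where a joint would pass 70% of its speed; a pose out of reach is approached as far as the arm can. A call with a gripper value outside its range is refused whole. The fingers move at their own pace and stop on an object; the grip force is fixed at half the most. Time passes only in rows, so rows that repeat a pose let the fingers close. It gives the time, the measured TCP pose, the force and the opening at its end, in the units of the state.
- ctrl.get_obs(): the state, without advancing time (a new reading comes with each control period).
- ctrl.snapshot(name): name is "side" or "top"; returns the picture (384x512x3 uint8, red, green, blue); there is no depth.
- ctrl.camera_model(name): a dict with "fx", "fy", "cx", "cy" (pixels), "origin" and "orientation" of the camera in the world. Camera axes: x right, y down, z forward; pixel columns grow to the right and rows downward; lengths in m; the calibration is good to about 2 mm. A picture is of the moment at which its call begins. camera_model takes no time and is no camera call.
- ctrl.close_job(): hands the job in, once; it reports no verdict.
Trained networks look in the newest picture that a camera, given by its name, has taken for a name from the list of things; names that differ only in an ending like _2 or _b are one class to them, and where a whole thing is asked for, a point or a joint stands for the part that bears it (a point fixed in the world has none). Each returns a list of dicts, best first, with "confidence" (0 to 1); they miss things now and then, are a little off and sometimes report something else, mostly with a low value. They report only what shows in the picture. A call takes as long as a camera call. They do not tell look-alikes from the thing itself.
- ctrl.find_in(camera, name): "extent" ([left, top, width, height] in pixels, round what is visible of it).
The state is a dict: "clock": time; "joint_pos": joint angles; "qvel": joint speeds; "tau": joint torques, N m; "tool_pos": TCP position; "orientation": TCP orientation; "force": force on the tool from outside, world axes, zero at the start; "moment": the same for the moment, N m; "opening": finger opening in m.
Only numpy, scipy, OpenCV 4.12 (cv2) and the standard library are available. Lean on these libraries where they do the work, as an engineer would, in place of code of your own. Each camera call takes 0.05 s, during which the arm holds its last target.

## Working session

There is one attempt and no reset: what is moved stays moved. The work goes in short steps, Python scripts to look and compute and a shell command to move; the robot and the scene stay as the last step left them, time stands still between calls to the robot, and variables do not carry over. Pictures are saved under pics/ and viewed, and the job is handed in when it is done.

```bash
mkdir -p pics; ls; python3 - <<'E'
from plant import ctrl
import cv2
o=ctrl.get_obs(); print(o)
for c in("side","top"):
    im=ctrl.snapshot(c); cv2.imwrite(f"pics/{c}0.png",im[:,:,::-1]); print(ctrl.camera_model(c))
    for n in("bottle","cap","heater","spare","tray","amber","dishes","timer"):
        print(c,n,[(d["confidence"],d["extent"]) for d in ctrl.find_in(c,n)][:4])
E
```

```text
pics
{'clock': 0.0, 'joint_pos': array([-5.46526544e+01,  2.05900047e+01,  6.29351752e-01, -1.88729012e-02,
       -7.01357717e+01, -1.65084837e+01]), 'qvel': array([ 0.0693829 ,  0.024882  , -0.07634653,  0.06820143, -0.07547966,
       -0.03207868]), 'tau': array([ 9.13797812e-04, -5.82720208e+01,  2.93062913e+01,  6.99699104e+00,
        6.91094989e-03, -1.58930366e-04]), 'tool_pos': array([ 0.21776665, -0.63835101,  0.22560917]), 'orientation': array([-8.99896078e+01, -9.74914839e-02,  1.08832425e+02]), 'force': array([-0.70589481, -0.65486468,  0.30643268]), 'moment': array([-0.01723839, -0.02188275, -0.00658199]), 'opening': 0.08753086929537252}
{'fx': 389.1296951183742, 'fy': 389.1296951183742, 'cx': 254.842259550642, 'cy': 189.921257886585, 'origin': array([-0.05792206,  0.67709518,  1.03938226]), 'orientation': array([-136.29900732,    1.07740643, -138.18304212])}
side bottle [(0.7, [283.1, 113.8, 16.7, 25.7]), (0.64, [259.2, 113.4, 13.0, 26.2]), (0.62, [304.3, 129.1, 16.3, 21.1])]
side cap [(0.47, [260.0, 111.8, 10.9, 12.7])]
side heater [(0.8, [277.2, 130.8, 74.1, 66.5])]

[... 442 characters left out ...]
350e-01, -7.84979877e-04,  1.45719273e+00]), 'orientation': array([-176.9234231 ,   -0.38954846,  -89.15497846])}
top bottle [(0.68, [341.4, 115.2, 17.0, 21.5]), (0.6, [338.2, 183.4, 19.6, 16.0]), (0.58, [362.1, 137.8, 20.4, 17.8]), (0.58, [206.6, 176.1, 15.1, 14.3])]
top cap [(0.69, [349.1, 182.2, 9.3, 13.5]), (0.58, [346.8, 111.0, 12.2, 18.6])]
top heater [(0.88, [291.5, 167.8, 82.4, 71.6]), (0.36, [391.0, 175.9, 26.5, 22.2])]
top spare [(0.54, [313.1, 187.6, 13.7, 22.9])]
top tray [(0.96, [138.0, 166.4, 88.6, 59.7])]
top amber [(0.58, [145.1, 201.8, 19.3, 9.9])]
top dishes [(0.61, [206.2, 175.0, 15.7, 15.6]), (0.54, [145.3, 202.7, 17.9, 9.4])]
top timer [(0.7, [390.1, 176.7, 23.4, 20.0])]
```

```bash
python3 - <<'E'
import cv2
a=cv2.imread("pics/top0.png");b=cv2.imread("pics/side0.png")
cv2.imwrite("pics/top0c.png",cv2.resize(a[80:270,270:440],None,fx=3.1,fy=3.1,interpolation=2))
cv2.imwrite("pics/side0c.png",cv2.resize(b[90:320,140:370],None,fx=2.6,fy=2.6,interpolation=2))
E
```

```text
(no output)
```

View pics/top0.png

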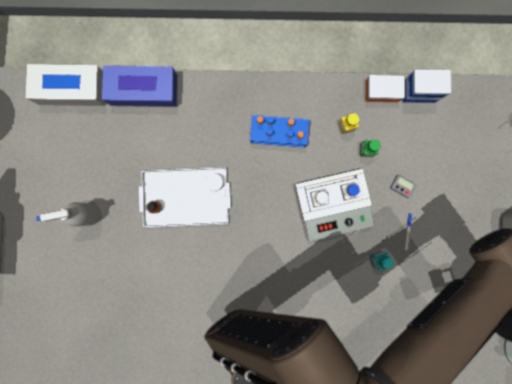

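View pics/top0c.png

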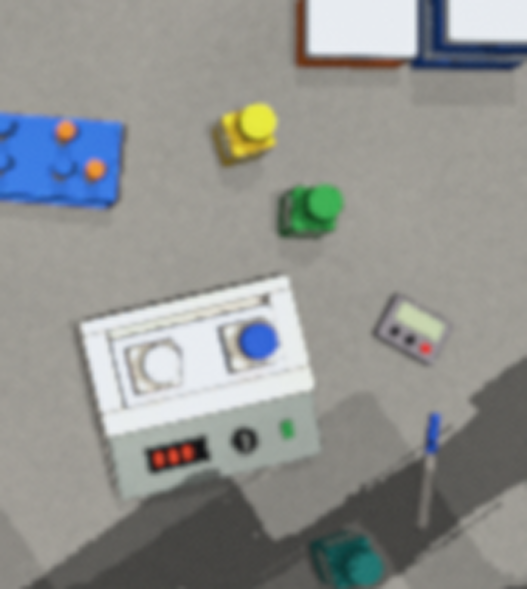

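View pics/side0c.png

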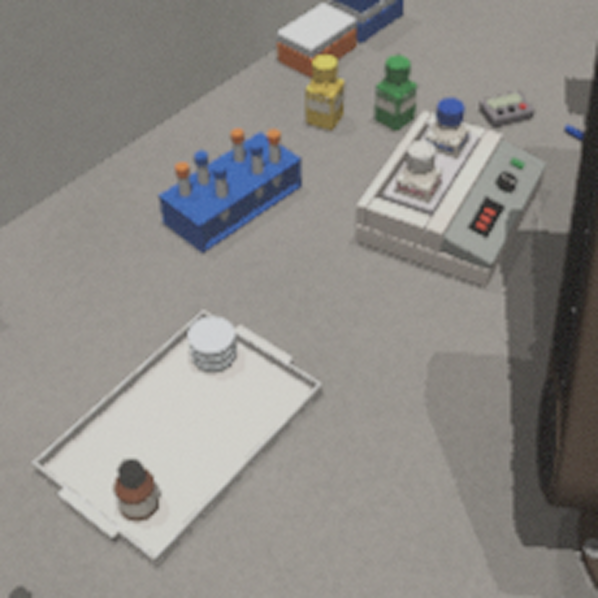

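The candidates, as top-picture pixels, are the blue cap in the heater's right pocket (353,190), yellow (350,122), green (371,147) and turquoise (383,262). Only (353,190) has an off-white body and a blue cap and stands in the heater. The enlarged crops confirm this, and it appears at about (313,133) in the side view. The white cap at (321,198) is the spare. Next I'll measure positions.

```bash
cat > h.py <<'E'
import numpy as np, cv2
from scipy.spatial.transform import Rotation as Ro
from scipy.optimize import least_squares
from plant import ctrl
def cam(n):
    m=ctrl.camera_model(n); return m, Ro.from_euler('xyz',m['orientation'],degrees=True).as_matrix()
def proj(n,P):
    m,R=cam(n); q=(np.atleast_2d(P)-m['origin'])@R
    return np.c_[m['fx']*q[:,0]/q[:,2]+m['cx'], m['fy']*q[:,1]/q[:,2]+m['cy']]
def ray(n,uv,z):
    m,R=cam(n); d=R@np.array([(uv[0]-m['cx'])/m['fx'],(uv[1]-m['cy'])/m['fy'],1]); o=m['origin']
    return o+d*(z-o[2])/d[2]
def bluemask(im,box):
    h=cv2.cvtColor(im,cv2.COLOR_BGR2HSV); k=cv2.inRange(h,(105,130,60),(130,255,255)); x0,y0,x1,y1=box
    o=np.zeros_like(k); o[y0:y1,x0:x1]=k[y0:y1,x0:x1]; return o
def hullc(n,p,r,h):
    t=np.linspace(0,2*np.pi,60); c=np.c_[np.cos(t)*r,np.sin(t)*r,0*t]
    q=proj(n,np.vstack([p+c,p+c-[0,0,h]])).astype(np.float32); H=cv2.convexHull(q); M=cv2.moments(H)
    return np.array([M['m10']/M['m00'],M['m01']/M['m00']]),M['m00']
E
python3 - <<'E'
from h import *
C={}
for n,b in(("top",(340,175,368,203)),("side",(300,120,330,146))):
    k=bluemask(cv2.imread(f"pics/{n}0.png"),b); ys,xs=np.nonzero(k); C[n]=np.array([xs.mean(),ys.mean()]); print(n,C[n],len(xs),xs.min(),xs.max(),ys.min(),ys.max())
for ns in(["top"],["side"],["top","side"]):
    f=lambda p:np.concatenate([hullc(n,np.r_[p[:2],p[2] if len(p)>2 else .1535],.019,.024)[0]-C[n] for n in ns])
    for p0 in ([.5,-.3],[.5,-.3,.15]):
        if len(p0)==3 and len(ns)<2: continue
        s=least_squares(f,p0); print(ns,s.x,s.cost,[hullc(n,np.r_[s.x[:2],.1535],.019,.024)[1] for n in ns])
# tray
for n,t in(("top",([143,172],[228,168],[145,227],[229,224])),):
    print([ray(n,u,.02)[:2].round(3) for u in t])
print("amber",ray("top",(154,207),.075),"dish",ray("top",(217,182),.045))
# heater rim corners from crop
for u in((80,322),(290,275),(105,435),(315,380)): print(ray("top",(270+u[0]/3.1,80+u[1]/3.1),.078).round(3))
print("spare",ray("top",(270+162/3.1,80+363/3.1),.152), "teal",ray("top",(270+362/3.1,80+566/3.1),.114))
E
```

```text
top [352.86021505 189.5483871 ] 93 348 358 185 194
side [313.         130.79545455] 44 309 317 128 133
['top'] [ 0.5600642  -0.30802878] 1.1787913194412167e-13 [127.63440854335204]
['side'] [ 0.56588323 -0.31912061] 2.0177824388203383e-14 [104.41470340639353]
['top', 'side'] [ 0.561187   -0.31064202] 1.6881713329449168 [127.79522287123837, 105.38758444820996]
['top', 'side'] [ 0.55892255 -0.3059208   0.16485319] 0.0697960654874117 [127.50471021072008, 105.90734530426562]
[array([0.619, 0.409]), array([0.638, 0.108]), array([0.424, 0.396]), array([0.439, 0.101])]
amber [0.49465618 0.35227502 0.075     ] dish [0.58530646 0.14333438 0.045     ]
[ 0.581 -0.128  0.078]
[ 0.636 -0.36   0.078]
[ 0.457 -0.157  0.078]
[ 0.521 -0.387  0.078]
spare [ 0.53361812 -0.20720693  0.152     ] teal [ 0.32292608 -0.42700088  0.114     ]
```

```bash
python3 - <<'E'
from h import *
def segm(n,b):
    im=cv2.imread(f"pics/{n}0.png").astype(int); k=(im[:,:,0]-im[:,:,2]>45)
    o=np.zeros_like(k); x0,y0,x1,y1=b; o[y0:y1,x0:x1]=k[y0:y1,x0:x1]; return o
C={}
for n,b in(("top",(342,178,366,202)),("side",(302,120,325,142))):
    k=segm(n,b); ys,xs=np.nonzero(k); C[n]=np.array([xs.mean(),ys.mean()]); print(n,C[n],len(xs),xs.min(),xs.max(),ys.min(),ys.max())
    print(k[ys.min()-1:ys.max()+2,xs.min()-1:xs.max()+2].astype(int))
for ns in(["top"],["side"],["top","side"]):
    f=lambda p:np.concatenate([hullc(n,np.r_[p[:2],p[2] if len(p)>2 else .1535],.019,.024)[0]-C[n] for n in ns])
    for p0 in ([.5,-.3],[.5,-.3,.15]):
        if len(p0)==3 and len(ns)<2: continue
        s=least_squares(f,p0); print(ns,s.x,s.cost)
im=cv2.imread("pics/side0.png")
E
```

```text
top [353.28571429 189.60504202] 119 347 359 184 195
[[0 0 0 0 0 0 0 0 0 0 0 0 0 0 0]
 [0 0 0 0 0 0 1 1 1 1 0 0 0 0 0]
 [0 0 0 0 1 1 1 1 1 1 1 1 0 0 0]
 [0 0 0 1 1 1 1 1 1 1 1 1 1 0 0]
 [0 0 1 1 1 1 1 1 1 1 1 1 1 0 0]
 [0 0 1 1 1 1 1 1 1 1 1 1 1 1 0]
 [0 1 1 1 1 1 1 1 1 1 1 1 1 1 0]
 [0 1 1 1 1 1 1 1 1 1 1 1 1 1 0]
 [0 0 1 1 1 1 1 1 1 1 1 1 1 1 0]
 [0 0 1 1 1 1 1 1 1 1 1 1 1 1 0]
 [0 0 0 1 1 1 1 1 1 1 1 1 1 0 0]
 [0 0 0 1 1 1 1 1 1 1 1 1 0 0 0]
 [0 0 0 0 0 1 1 1 1 1 0 0 0 0 0]
 [0 0 0 0 0 0 0 0 0 0 0 0 0 0 0]]
side [313.05357143 130.83928571] 56 308 318 128 134
[[0 0 0 0 0 0 0 0 0 0 0 0 0]
 [0 0 0 1 1 1 1 1 1 0 0 0 0]
 [0 0 1 1 1 1 1 1 1 1 1 0 0]
 [0 1 1 1 1 1 1 1 1 1 1 0 0]
 [0 0 1 1 1 1 1 1 1 1 1 1 0]
 [0 0 1 1 1 1 1 1 1 1 1 0 0]
 [0 0 0 1 1 1 1 1 1 1 1 0 0]
 [0 0 0 0 0 1 1 1 1 0 0 0 0]
 [0 0 0 0 0 0 0 0 0 0 0 0 0]]
['top'] [ 0.55990114 -0.3094141 ] 8.039202406495368e-15
['side'] [ 0.56557708 -0.31903516] 1.48573897624737e-12
['top', 'side'] [ 0.56183102 -0.31088376] 1.4273174511061888
['top', 'side'] [ 0.55903381 -0.30716646  0.16375631] 0.025228323330452863
```

```bash
python3 - <<'E'
from h import *
for z in(.153,.1545): print(ray("side",(313.05,130.84),z).round(4), ray("top",(353.2,189.55),z-.003).round(4))
o=ctrl.get_obs()
R=Ro.from_euler('xyz',o['orientation'],degrees=True).as_matrix(); print(R.round(3))
print(np.linalg.norm([.56,-.31]))
E
```

```text
[ 0.5576 -0.3063  0.153 ] [ 0.5596 -0.3074  0.15  ]
[ 0.5565 -0.3046  0.1545] [ 0.5595 -0.307   0.1515]
[[-0.323  0.    -0.946]
 [ 0.946 -0.    -0.323]
 [-0.    -1.    -0.   ]]
0.6400781202322104
```

The two cameras now agree on the cap at about (0.559, -0.308), 104 mm from the spare (105 expected). I'll move above it and turn the wrist back 90° so there's room to tighten.

```bash
python3 -m crank '[[[-1,203,0,-430,-1.57],[-1,203,0,-430,-1.57],[-1,203,0,-430,-1.57],[-1,203,0,-430,-1.57],[-1,203,0,-430,-1.57],[-1,203,0,-430,-1.57],[-1,203,0,-430,-1.57],[-1,203,20,-430,-1.57],[-1,203,20,-430,-1.57],[-1,203,20,-430,-1.57],[-1,203,20,-430,-1.57],[-1,203,20,-430,-1.57]]]'
python3 - <<'E'
from h import *
o=ctrl.get_obs();print(o['joint_pos'].round(1),o['tool_pos'],o['orientation'])
for c in("side","top"):
    im=ctrl.snapshot(c)[:,:,::-1]; cv2.imwrite(f"pics/{c}1.png",im)
    p=proj(c,[.56,-.31,.15])[0].astype(int); cr=im[max(p[1]-60,0):p[1]+60,p[0]-80:p[0]+80]; cv2.imwrite(f"pics/{c}1c.png",cv2.resize(cr,None,fx=4,fy=4,interpolation=2))
E
```

```text
clock: 2.4
tool_pos: [0.5591, -0.3084, 0.207]
orientation: [-90.0, 0.0, -161.3]
force: [-0.2, 0.2, 0.5]
opening: 0.0876
[-11.4  17.8  -5.9  -0.  -66.2  30.1] [ 0.5591007  -0.30839638  0.2069835 ] [-8.99801766e+01  3.45346965e-02 -1.61315483e+02]
```

View pics/side1c.png

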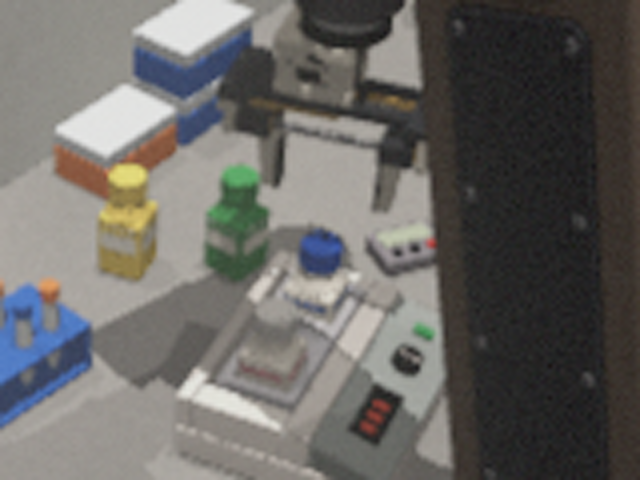

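View pics/top1c.png

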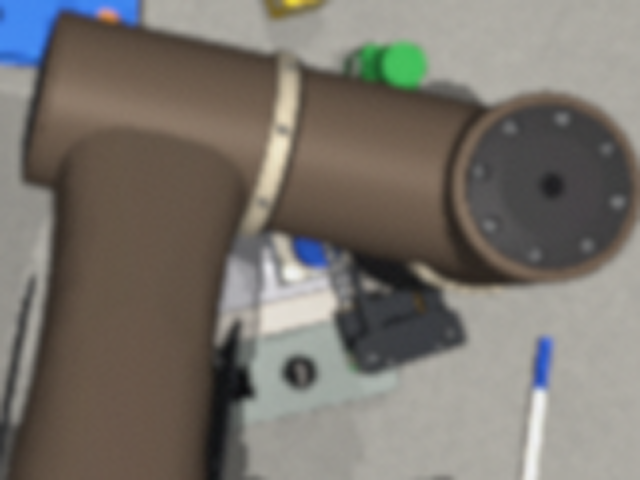

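```bash
python3 - <<'E'
from h import *
o=ctrl.get_obs();R=Ro.from_euler('xyz',o['orientation'],degrees=True).as_matrix()
p=proj("side",[.56,-.31,.15])[0].astype(int); off=np.array([p[0]-80,max(p[1]-60,0)])
t=o['tool_pos']
for q in(t,t+R[:,0]*.044,t-R[:,0]*.044,[.559,-.308,.153]): print((proj("side",q)[0]-off)*4)
E
```

```text
[325.51398305 193.29688105]
[373.36656955 204.22379693]
[278.51144532 182.56406985]
[320.03167729 241.84854356]
```

```bash
python3 -m crank '[[[-1,0,20,0,-0.5],[-1,0,40,0,-0.5],[-1,0,60,0,-0.5],[-1,0,78,0,-0.5],[-1,0,78,0,-0.5],[1,0,78,0,-0.5],[1,0,78,0,-0.5],[1,0,78,0,-0.5],[1,0,78,0,-0.5],[1,0,78,0,-0.5],[1,0,78,0,-0.5]]]'
python3 - <<'E'
from h import *
o=ctrl.get_obs();print(o['joint_pos'].round(1),o['tool_pos'],o['orientation'],o['opening'],o['moment'])
im=ctrl.snapshot("side")[:,:,::-1]; cr=im[70:190,240:400]; cv2.imwrite("pics/side2c.png",cv2.resize(cr,None,fx=4,fy=4,interpolation=2))
E
```

```text
clock: 3.88
tool_pos: [0.5593, -0.3079, 0.1286]
orientation: [-90.0, -0.0, -132.6]
force: [-0.5, -0.0, 1.2]
opening: 0.0372
[-11.3  21.4 -11.5   0.  -57.1  58.8] [ 0.55930473 -0.30794256  0.12864505] [-8.99979202e+01 -1.34542814e-02 -1.32553040e+02] 0.037225676078113154 [-0.28672819  0.331334    0.02703561]
```

View pics/side2c.png

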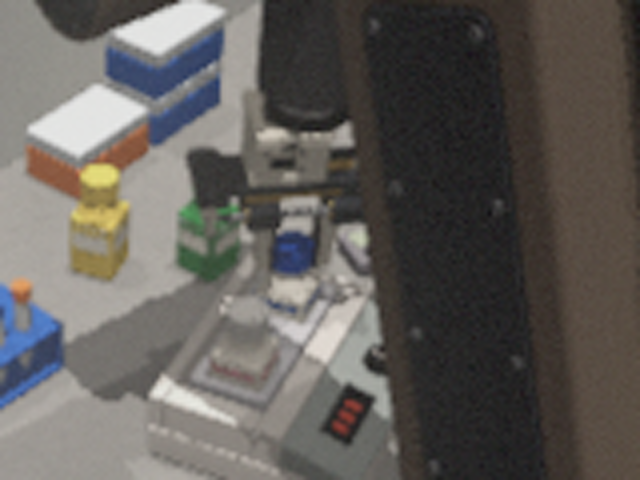

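The cap, at about (293,250) in the crop, is held between the pads. The opening is 37 mm, which fits the 38 mm cap. Now I'll tighten it; a positive turn is clockwise seen from above.

```bash
python3 -m crank '[[[1,0,0,0,0.18],[1,0,0.5,0,0.36],[1,0,0.5,0,0.54],[1,0,0.5,0,0.72],[1,0,0.5,0,0.9],[1,0,0.5,0,1.08]]]'
python3 -c "
from plant import ctrl;o=ctrl.get_obs();print(o['joint_pos'],o['force'],o['moment'],o['opening'])"
```

```text
clock: 4.68
tool_pos: [0.5594, -0.308, 0.1279]
orientation: [-90.0, 0.0, 165.2]
force: [1.0, -2.3, -1.4]
opening: 0.0375
[-1.13534363e+01  2.14850273e+01 -1.15420739e+01  1.48561619e-02
 -5.69733605e+01 -3.43021460e+00] [ 1.00632912 -2.2775744  -1.39132253] [-0.54027835 -0.03783108  0.02881026] 0.03746668031660615
```

```bash
M='python3 -c "from plant import ctrl;o=ctrl.get_obs();print(o[\"joint_pos\"][5],o[\"force\"],o[\"moment\"],o[\"opening\"])"'
python3 -m crank '[[[1,0,0.3,0,0.17],[1,0,0.3,0,0.34]]]'; eval $M
python3 -m crank '[[[1,0,0.3,0,0.17],[1,0,0.3,0,0.34]]]'; eval $M
python3 -m crank '[[[1,0,0.3,0,0.17],[1,0,0.3,0,0.34]]]'; eval $M
python3 -m crank '[[[1,0,0.3,0,0.17],[1,0,0.3,0,0.34]]]'; eval $M
```

```text
clock: 4.92
tool_pos: [0.5595, -0.3081, 0.1277]
orientation: [-90.0, 0.0, 145.8]
force: [1.3, -2.2, -1.5]
opening: 0.0373
-22.891728698694884 [ 1.25245105 -2.20902452 -1.52575744] [-0.76270743 -0.15957502  0.05117732] 0.03731199874437582
clock: 5.18
tool_pos: [0.5595, -0.3082, 0.1274]
orientation: [-90.0, 0.0, 126.3]
force: [1.0, -0.1, -1.5]
opening: 0.0373
-42.33341490809624 [ 1.04306581 -0.11121209 -1.50085907] [ 0.00396638 -0.56244333  0.83973911] 0.03732443178686226
clock: 5.42
tool_pos: [0.5601, -0.3082, 0.1276]
orientation: [-90.0, 0.1, 106.9]
force: [-0.5, -2.5, 1.0]
opening: 0.0375
-61.79217575934383 [-0.46749709 -2.52904543  0.99968432] [-0.99481582  0.55238068  0.90631462] 0.037525160597639155
clock: 5.68
tool_pos: [0.5603, -0.3086, 0.1276]
orientation: [-90.1, 0.1, 87.4]
force: [0.3, -2.9, 1.4]
opening: 0.0374
-81.27315022299844 [ 0.26480347 -2.86603726  1.36241551] [-1.17387425 -0.32054509  0.64695193] 0.03739052869207418
```

```bash
M='python3 -c "from plant import ctrl;o=ctrl.get_obs();print(o[\"joint_pos\"][5],o[\"force\"],o[\"moment\"],o[\"opening\"])"'
python3 -m crank '[[[1,0,0,0,0.17],[1,0,0,0,0.34]]]'; eval $M
python3 -m crank '[[[1,0,0,0,0.17],[1,0,0,0,0.34]]]'; eval $M
python3 -m crank '[[[1,0,0,0,0.17],[1,0,0,0,0.34]]]'; eval $M
```

```text
clock: 5.92
tool_pos: [0.5602, -0.3089, 0.1276]
orientation: [-90.1, 0.1, 67.9]
force: [3.2, -6.0, 0.9]
opening: 0.0377
-100.7539444181897 [ 3.22010825 -5.97875908  0.86833251] [-2.18047867 -1.03942634  0.90770359] 0.037701999811576736
clock: 6.18
tool_pos: [0.5596, -0.3089, 0.1275]
orientation: [-90.1, 0.1, 48.5]
force: [1.8, -5.2, 3.6]
opening: 0.0372
-120.23542065470363 [ 1.77176722 -5.18847285  3.56274433] [-1.48535741  0.41472129  0.81739387] 0.037179412503637134
clock: 6.42
tool_pos: [0.5592, -0.3087, 0.1273]
orientation: [-90.1, 0.1, 29.0]
force: [-0.5, -5.9, 2.7]
opening: 0.0372
-139.71588523003516 [-0.46406611 -5.92441026  2.66925429] [-2.08937245  0.29232583  0.90630707] 0.03718823489135456
```

The fingers slip at about 0.9 N m, against 0.06 N m for a turning cap. The torque rose after about 1.4–1.8 rad, which lies within the 1.2–3.0 range, so the cap is on its stop. Next I'll let go, unwind the wrist and re-grip, so that nothing unscrews and joint 6 has range for the carry.

```bash
python3 -m crank '[[[-1,0,0,0,0],[-1,0,0,0,0],[-1,0,0,0,0],[-1,0,0,0,0]]]'
python3 -m crank '[[[-1,0,0,0,-0.6],[-1,0,0,0,-0.6],[-1,0,0,0,-0.6],[-1,0,0,0,-0.6],[-1,0,0,0,-1.2],[-1,0,0,0,-1.2],[-1,0,0,0,-1.8],[-1,0,0,0,-1.8],[-1,0,0,0,-1.8],[-1,0,0,0,-2.2],[-1,0,0,0,-2.2],[-1,0,0,0,-2.2]]]'
python3 - <<'E'
from h import *
o=ctrl.get_obs();print(o['joint_pos'].round(1),o['tool_pos'],o['orientation'],o['opening'],o['force'],o['moment'])
for c,s in(("side",np.s_[70:190,240:400]),("top",np.s_[130:250,280:440])):
    im=ctrl.snapshot(c)[:,:,::-1];cv2.imwrite(f"pics/{c}3.png",im); cv2.imwrite(f"pics/{c}3c.png",cv2.resize(im[s],None,fx=4,fy=4,interpolation=2))
E
```

```text
clock: 6.92
tool_pos: [0.5594, -0.3078, 0.1268]
orientation: [-90.0, -0.0, 29.3]
force: [-1.2, -0.2, 0.0]
opening: 0.0719
clock: 8.43
tool_pos: [0.5594, -0.3078, 0.1268]
orientation: [-90.0, -0.0, 149.7]
force: [-0.1, -1.0, -0.5]
opening: 0.0875
[-11.3  21.5 -11.6  -0.  -56.9 -19. ] [ 0.55935988 -0.3078104   0.12683412] [-9.00027182e+01 -2.76693354e-03  1.49694192e+02] 0.08751207387041314 [-0.1343756 -0.9511646 -0.4699071] [0.00571838 0.03147494 0.01731732]
```

View pics/side3c.png

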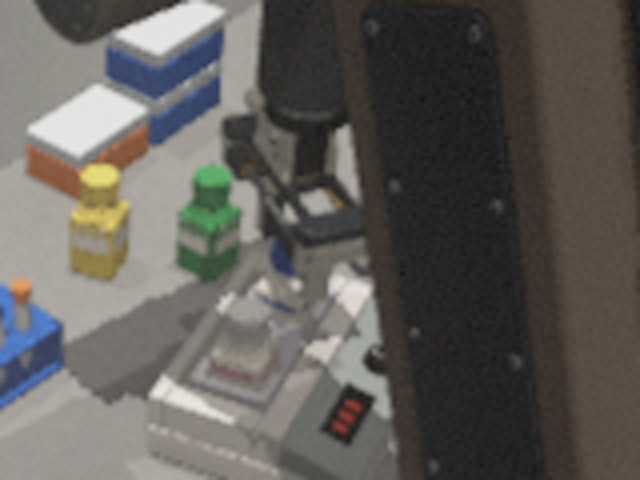

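The bottle is still in its pocket, with the cap at about (283,258) and the fingers clear. I'll re-grip and give it a short clockwise turn to confirm it's tight.

```bash
M='python3 -c "from plant import ctrl;o=ctrl.get_obs();print(o[\"joint_pos\"][5],o[\"force\"],o[\"moment\"],o[\"opening\"])"'
python3 -m crank '[[[1,0,0,0,0],[1,0,0,0,0],[1,0,0,0,0],[1,0,0,0,0],[1,0,0,0,0],[1,0,0,0,0]]]'; eval $M
python3 -m crank '[[[1,0,0,0,0.1],[1,0,0,0,0.1]]]'; eval $M
python3 -m crank '[[[1,0,0,0,0.08],[1,0,0,0,0.08]]]'; eval $M
```

```text
clock: 9.28
tool_pos: [0.5594, -0.3079, 0.1269]
orientation: [-90.0, 0.0, 149.5]
force: [0.7, 0.0, -0.3]
opening: 0.0373
-19.147751582743066 [ 0.74525873  0.00950559 -0.28355954] [ 0.01453742  0.03792144 -0.01804511] 0.03725382456623918
clock: 9.52
tool_pos: [0.5596, -0.3078, 0.1269]
orientation: [-90.0, 0.0, 143.9]
force: [0.3, 0.1, -0.6]
opening: 0.0374
-24.817452192687263 [ 0.34709589  0.0739925  -0.61795352] [ 0.08473514 -0.13095269  0.41818362] 0.037430958718288034
clock: 9.78
tool_pos: [0.5596, -0.3079, 0.127]
orientation: [-90.0, 0.0, 139.4]
force: [1.7, 0.4, 0.5]
opening: 0.0372
-29.30218740540257 [1.71885339 0.42629052 0.53620195] [ 0.0442479  -0.3802098   0.60756025] 0.037230426821168255
```

The torque rose straight to 0.6 N m, so it's tight. I'll re-grip once to relieve the twist, then lift.

```bash
M='python3 -c "from plant import ctrl;o=ctrl.get_obs();print(o[\"joint_pos\"].round(1),o[\"force\"],o[\"moment\"],o[\"opening\"])"'
python3 -m crank '[[[0,0,0,0,0],[0,0,0,0,0],[0,0,0,0,0],[1,0,0,0,0],[1,0,0,0,0],[1,0,0,0,0],[1,0,0,0,0],[1,0,0,0,0]]]'; eval $M
python3 -m crank '[[[1,0,-10,0,0],[1,0,-20,0,0],[1,0,-30,0,0],[1,0,-40,0,0],[1,0,-50,0,0],[1,0,-65,0,0],[1,0,-80,0,0],[1,0,-100,0,0],[1,0,-120,0,0],[1,0,-145,0,0],[1,0,-145,0,0],[1,0,-145,0,0]]]'; eval $M
python3 - <<'E'
from h import *
o=ctrl.get_obs();print(Ro.from_euler('xyz',o['orientation'],degrees=True).as_matrix().round(3))
for c,s in(("side",np.s_[40:190,240:400]),("top",np.s_[130:250,100:260])):
    im=ctrl.snapshot(c)[:,:,::-1];cv2.imwrite(f"pics/{c}4.png",im); cv2.imwrite(f"pics/{c}4c.png",cv2.resize(im[s],None,fx=4,fy=4,interpolation=2))
for n in("tray","amber","dishes"):print([(d["confidence"],d["extent"]) for d in ctrl.find_in("top",n)][:2])
for n in("tray","amber","dishes"):print([(d["confidence"],d["extent"]) for d in ctrl.find_in("side",n)][:2])
E
```

```text
clock: 10.78
tool_pos: [0.5594, -0.3079, 0.1269]
orientation: [-90.0, 0.0, 139.2]
force: [0.0, -1.5, 0.3]
opening: 0.0371
[-11.3  21.5 -11.6   0.  -56.8 -29.4] [ 0.02223724 -1.53297204  0.30874111] [-0.25473308 -0.12756662 -0.02052466] 0.03711431850845327
clock: 12.28
tool_pos: [0.559, -0.3076, 0.2715]
orientation: [-90.0, -0.0, 139.2]
force: [-0.3, 0.5, -1.9]
opening: 0.0375
[-11.3  15.8  -0.3  -0.  -74.  -29.4] [-0.28866981  0.51637331 -1.8726236 ] [ 0.11162266  0.06767715 -0.00492242] 0.03750325984405434
[[-0.757 -0.    -0.653]
 [ 0.653  0.001 -0.757]
 [ 0.001 -1.    -0.   ]]
[(0.68, [138.8, 166.1, 87.2, 60.0])]
[(0.76, [148.2, 200.5, 16.4, 13.0])]
[(0.58, [203.8, 175.4, 19.0, 14.9])]
[(0.84, [151.0, 209.2, 112.4, 98.2])]
[(0.57, [187.5, 261.5, 11.6, 29.5])]
[(0.61, [209.1, 212.9, 18.3, 19.6])]
```

View pics/side4c.png

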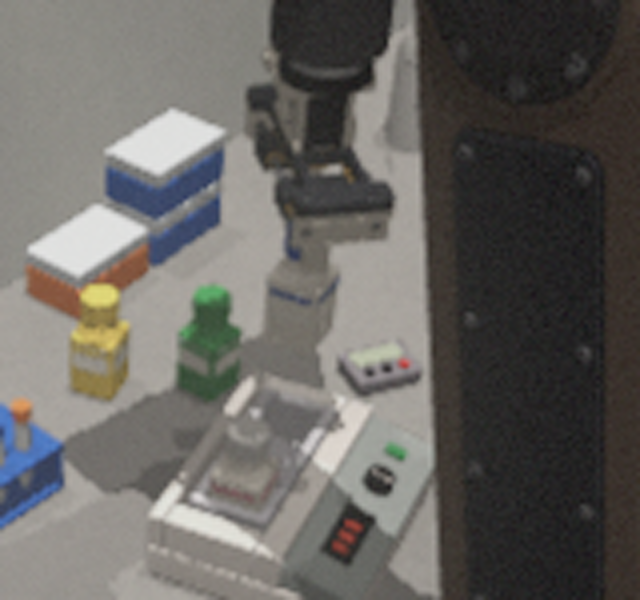

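View pics/top4c.png

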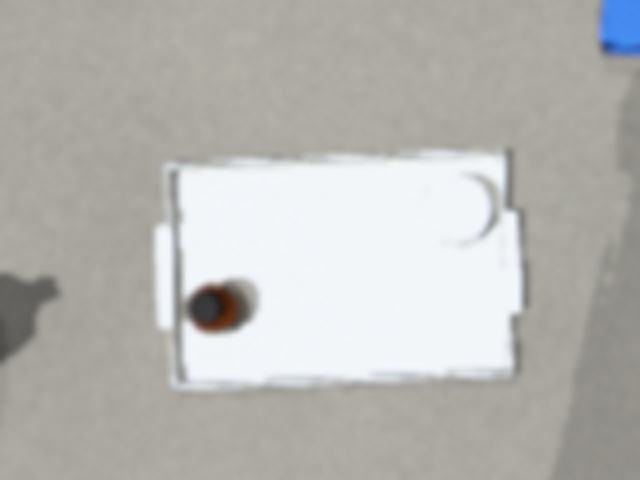

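The bottle hangs upright under the gripper at about (300,300). Its pocket is empty and the spare is still in its own. The tray's corners in the top crop are (168,165), (505,150), (172,385) and (512,373), and the middle is clear.

```bash
python3 - <<'E'
from h import *
c=np.array([(168,165),(505,150),(172,385),(512,373)])/4+[100,130]
P=np.array([ray("top",u,.02) for u in c]);print(P.round(3)); t=P.mean(0);print(t)
print(np.linalg.norm(P[0]-P[1]),np.linalg.norm(P[0]-P[2]))
print(ray("top",np.array((208,308))/4+[100,130],.075),ray("top",np.array((465,210))/4+[100,130],.045))
# side check: extent centre
print(ray("side",(151+56,209+49),.012), ray("side",(140+180/2.6,90+438/2.6),.01))
o=ctrl.get_obs();R=Ro.from_euler('xyz',o['orientation'],degrees=True).as_matrix()
print(R.T@(np.r_[t[:2],.27]-o['tool_pos'])*1000)
E
```

```text
[[0.621 0.412 0.02 ]
 [0.639 0.114 0.02 ]
 [0.427 0.403 0.02 ]
 [0.442 0.104 0.02 ]]
[0.53241955 0.25842841 0.02      ]
0.29889712812461366 0.19457412473632843
[0.49455547 0.35905337 0.075     ] [0.58352007 0.14590955 0.045     ]
[0.52790972 0.27645033 0.012     ] [0.52249886 0.27223533 0.01      ]
[ 390.27930988    1.58059928 -411.15546342]
```

```bash
M='python3 -c "from plant import ctrl;o=ctrl.get_obs();print(o[\"joint_pos\"].round(1),o[\"force\"],o[\"moment\"],o[\"opening\"])"'
python3 -m crank '[[[1,12,0,-13,0],[1,36,0,-38,0],[1,75,0,-79,0],[1,115,0,-121,0],[1,155,0,-163,0],[1,195,0,-205,0],[1,235,0,-247,0],[1,275,0,-289,0],[1,315,0,-331,0],[1,350,0,-368,0],[1,376,0,-396,0],[1,390,0,-411,0]]]'; eval $M
python3 -m crank '[[[1,0,0,0,0],[1,0,0,0,0]]]'; eval $M
python3 - <<'E'
from h import *
o=ctrl.get_obs();print(o['tool_pos'])
for c in("side","top"):
    im=ctrl.snapshot(c)[:,:,::-1];cv2.imwrite(f"pics/{c}5.png",im)
E
```

```text
clock: 14.18
tool_pos: [0.5317, 0.2604, 0.2718]
orientation: [-90.0, -0.0, 139.3]
force: [-0.0, 0.1, -1.6]
opening: 0.0375
[ 45.   11.3  -6.1  -0.  -72.6 -85.7] [-0.03020467  0.10750264 -1.57740514] [-0.06085043 -0.0151944   0.02458679] 0.0374855775611842
clock: 14.42
tool_pos: [0.5324, 0.2575, 0.2719]
orientation: [-90.0, 0.0, 139.2]
force: [-0.5, -0.3, -1.8]
opening: 0.0372
[ 44.7  11.2  -6.2   0.  -72.6 -85.5] [-0.49983791 -0.33429682 -1.75059657] [ 0.03060691 -0.00209436 -0.02460799] 0.03715709531365622
[0.53240584 0.25752909 0.27190968]
```

View pics/side5.png

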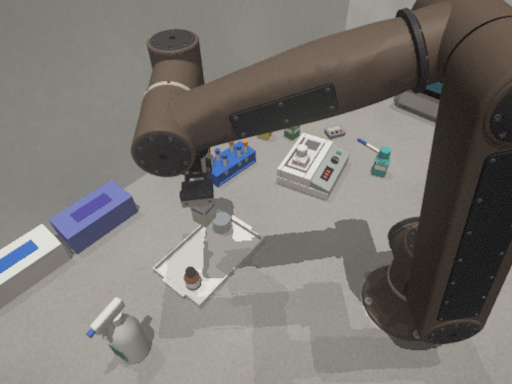

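```bash
M='python3 -c "from plant import ctrl;o=ctrl.get_obs();print(o[\"force\"],o[\"moment\"],o[\"opening\"])"'
python3 -m crank '[[[1,0,20,0,0],[1,0,45,0,0],[1,0,70,0,0],[1,0,95,0,0],[1,0,120,0,0],[1,0,140,0,0],[1,0,155,0,0],[1,0,165,0,0],[1,0,170,0,0],[1,0,174,0,0],[1,0,174,0,0]]]'; eval $M
python3 -m crank '[[[1,0,1,0,0],[1,0,2,0,0],[1,0,2,0,0]]]'; eval $M
```

```text
clock: 15.9
tool_pos: [0.5327, 0.2582, 0.098]
orientation: [-90.0, 0.0, 139.2]
force: [0.1, 0.3, -1.6]
opening: 0.0376
[ 0.12299608  0.32662366 -1.64863498] [ 0.03533182  0.03866307 -0.0448289 ] 0.03762302342465202
clock: 16.27
tool_pos: [0.5326, 0.2581, 0.0959]
orientation: [-90.0, -0.0, 139.2]
force: [0.4, 0.3, -1.6]
opening: 0.0376
[ 0.37849207  0.26564552 -1.59975248] [-8.34203680e-05  5.03811200e-02 -2.44095013e-03] 0.03758007496890928
```

```bash
python3 - <<'E'
from h import *
im=ctrl.snapshot("side")[:,:,::-1]; cv2.imwrite("pics/side6c.png",cv2.resize(im[180:310,130:280],None,fx=4,fy=4,interpolation=2))
E
```

```text
(no output)
```

View pics/side6c.png

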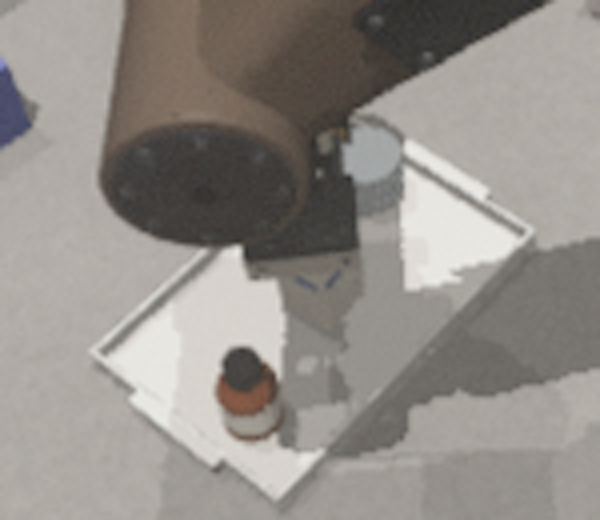

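The bottle is just above the tray floor, with its lower corner at about (340,335), well between the amber bottle and the dishes. I'll ease it down until it touches.

```bash

python3 -m crank '[[[1,0,0.7,0,0],[1,0,1.4,0,0],[1,0,1.4,0,0]]]'
python3 -m crank '[[[1,0,0.7,0,0],[1,0,1,0,0],[1,0,1,0,0]]]'
python3 -m crank '[[[1,0,0.5,0,0],[1,0,0.5,0,0]]]'
```

```text
clock: 16.7
tool_pos: [0.5326, 0.258, 0.0943]
orientation: [-90.0, -0.0, 139.2]
force: [0.5, -0.3, -1.1]
opening: 0.0372
clock: 17.08
tool_pos: [0.5326, 0.2581, 0.0934]
orientation: [-90.0, -0.0, 139.2]
force: [0.8, -0.9, -1.5]
opening: 0.0374
clock: 17.32
tool_pos: [0.5327, 0.2581, 0.093]
orientation: [-90.0, 0.0, 139.2]
force: [0.2, -1.6, -1.9]
opening: 0.0372
```

```bash

python3 -m crank '[[[1,0,0.5,0,0],[1,0,0.5,0,0]]]'
python3 -m crank '[[[1,0,0.5,0,0],[1,0,0.5,0,0]]]'
```

```text
clock: 17.58
tool_pos: [0.5328, 0.2581, 0.0928]
orientation: [-90.0, 0.0, 139.2]
force: [-1.1, -0.6, 1.7]
opening: 0.0372
clock: 17.82
tool_pos: [0.5329, 0.2582, 0.0925]
orientation: [-90.0, 0.0, 139.2]
force: [-1.3, -0.4, 5.7]
opening: 0.0373
```

The force has gone from -1.9 to +5.7 N, so it's on the floor. I'll release, rise and back off.

```bash

python3 -m crank '[[[0.3,0,-0.5,0,0],[0,0,-0.5,0,0],[-1,0,-0.5,0,0],[-1,0,-0.5,0,0],[-1,0,-0.5,0,0],[-1,0,-0.5,0,0],[-1,0,-0.5,0,0],[-1,0,-0.5,0,0]]]'
python3 -m crank '[[[-1,0,-20,0,0],[-1,0,-50,0,0],[-1,0,-90,0,0],[-1,0,-130,0,0],[-1,0,-160,0,0],[-1,-90,-160,90,0],[-1,-130,-160,130,0],[-1,-170,-160,170,0],[-1,-200,-160,200,0],[-1,-220,-160,220,0],[-1,-220,-160,220,0]]]'
python3 - <<'E'
from h import *
for c,s in(("side",np.s_[180:310,130:280]),("top",np.s_[130:250,100:260])):
    im=ctrl.snapshot(c)[:,:,::-1];cv2.imwrite(f"pics/{c}7.png",im); cv2.imwrite(f"pics/{c}7c.png",cv2.resize(im[s],None,fx=4,fy=4,interpolation=2))
    for n in("bottle","cap"): print(c,n,[(d["confidence"],d["extent"]) for d in ctrl.find_in(c,n)][:4])
E
```

```text
clock: 18.82
tool_pos: [0.5326, 0.2581, 0.0925]
orientation: [-90.0, 0.0, 139.2]
force: [0.2, -0.7, 1.1]
opening: 0.0873
clock: 20.2
tool_pos: [0.555, -0.0559, 0.2524]
orientation: [-90.0, -0.0, 138.9]
force: [-1.2, 1.3, -0.5]
opening: 0.088
side bottle [(0.85, [199.2, 231.6, 19.4, 32.5]), (0.69, [208.1, 211.5, 23.0, 22.9]), (0.59, [372.2, 146.1, 20.5, 28.1]), (0.5, [284.7, 117.4, 12.5, 20.7])]
side cap [(0.63, [378.3, 146.9, 12.5, 11.5]), (0.48, [201.6, 229.3, 9.0, 9.5])]
top bottle [(0.7, [361.9, 139.7, 19.5, 17.3]), (0.68, [372.7, 252.9, 20.1, 17.0]), (0.61, [339.1, 111.3, 20.2, 23.3])]
top cap [(0.66, [383.6, 259.1, 8.6, 7.2]), (0.45, [346.3, 110.8, 11.7, 18.6])]
```

View pics/side7c.png

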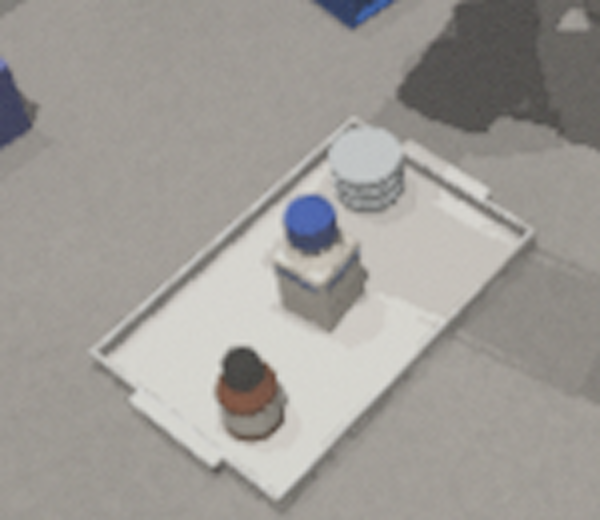

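View pics/top7.png

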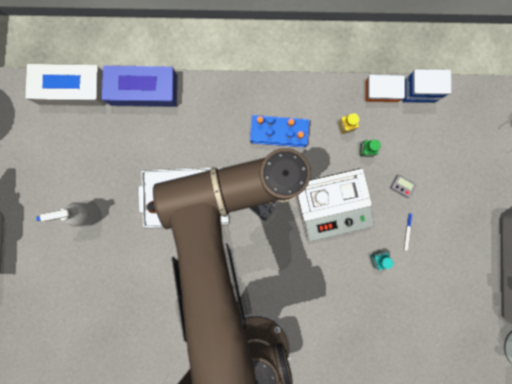

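The bottle stands upright mid-tray with its cap at about (310,222) in the side crop, between the amber bottle (250,395) and the dishes (368,165). The top view shows the other things where they were, and the gripper is clear.

```bash
python3 -c "
from plant import ctrl
o=ctrl.get_obs();print(o['clock'],o['force'],o['qvel']);print(ctrl.close_job())"
```

```text
20.5 [ 0.15665384  0.3103429  -0.61417352] [ 0.17323033  0.06233541 -0.01677801  0.04225047 -0.0700092   0.05711152]
the job is handed in; nothing more can be done
None
```

I screwed the blue cap down tight while the bottle stood in the heater, then lifted the bottle by the cap and set it upright in the middle of the tray. I handed the job in at 20.5 s.

- **Cap tight:** I turned the cap 3.5 rad clockwise in all. It met its stop after about 1.4–1.8 rad, where the torque rose to about 0.9 N m and the fingers slipped. After re-gripping, another short clockwise turn met about 0.6 N m straight away. I judged tightness by torque alone and did not measure the cap's height or angle afterwards.
- **Bottle in the tray:** The force showed it touch the tray floor at the expected height, about 1 mm from the tray middle I worked out from the top picture. The side camera's rougher estimate of that middle was 14–18 mm further along y, still within the 40 mm allowed. The last side picture shows the bottle upright between the amber bottle and the dishes.
- **Other checks:** The gripper was clear and nothing else looked moved. In the last top picture the arm hid the bottle, so its final position rests on the side view. The detectors sometimes mixed up the bottle, dishes and look-alikes, so I identified things from the pictures.

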